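Sort the wooden toy parts onto their painted outlines

TASK

Sort the loose wooden toy parts into the three trays: lay the two large wheels, the two small wheels and the axle bar flat in the tray whose painted dark shapes match them, each part covering one shape of its own kind and size, one part to a shape. Leave the little glass jar standing where it is.

Things in the scene. Friction and masses are not known exactly. Their poses are not given: they have to be found in the camera images.
- large_wheel_a: Bare beech toy wheel with a small dark centre hole, 58 mm diameter, 24 mm thick, lying flat on the bench, about 45 g. Origin: its centre; z is the wheel's axis.
- large_wheel_b: Bare beech toy wheel with a small dark centre hole, 58 mm diameter, 24 mm thick, lying flat on the bench, about 45 g. Origin: its centre; z is the wheel's axis. Same as large_wheel_a.
- small_wheel_a: Bare beech toy wheel with a small dark centre hole, 36 mm diameter, 24 mm thick, lying flat on the bench, about 20 g. Origin: its centre; z is the wheel's axis.
- small_wheel_b: Bare beech toy wheel with a small dark centre hole, 36 mm diameter, 24 mm thick, lying flat on the bench, about 20 g. Origin: its centre; z is the wheel's axis. Same as small_wheel_a.
- axle_bar: Bare beech bar with two small dark holes, 110 mm long (its x), 22 mm wide (y), 24 mm high (z), lying on the bench, about 40 g. Origin: its centre.
- large_wheel_tray: Plywood sorting tray, fixed to the bench, 110 (its x) by 170 (its y) and 12 mm high over all; floor 4 mm thick, so a lip of 8 mm stands 4 mm thick all round. All three trays have the same size; only the dark shapes painted on their floors differ. Origin: centre of the underside, z up. This one shows two dark discs of 58 mm, centred at y = +40 and y = -40 mm (x = 0).
- small_wheel_tray: Plywood sorting tray, fixed to the bench, 110 (its x) by 170 (its y) and 12 mm high over all; floor 4 mm thick, so a lip of 8 mm stands 4 mm thick all round. All three trays have the same size; only the dark shapes painted on their floors differ. Origin: centre of the underside, z up. This one shows two dark discs of 36 mm, centred at y = +40 and y = -40 mm (x = 0).
- axle_tray: Plywood sorting tray, fixed to the bench, 110 (its x) by 170 (its y) and 12 mm high over all; floor 4 mm thick, so a lip of 8 mm stands 4 mm thick all round. All three trays have the same size; only the dark shapes painted on their floors differ. Origin: centre of the underside, z up. This one shows one dark bar, 110 by 22 mm, centred at the origin, its length along the tray's y.
- nail_jar: Bystander: small closed glass jar with a metal lid, 64 mm diameter, 70 mm high, 350 g, standing among the toy parts. Origin: centre of its underside.
Not all that is in view belongs to the job. Leave any blue or purple look-alike of the small_wheel_a alone.

How it is judged:
At the end, for the whole second after the job is handed in: Every part rests on the floor of its own tray, centred on a painted shape of its kind within 12 mm along each tray axis, one part to a shape; wheels flat within 0.15 rad, the bar within 0.25 rad of its shape's length, either way round; all at rest (((x of large_wheel_a in the frame of large_wheel_tray between -0.012 and 0.012 m and y of large_wheel_a in the frame of large_wheel_tray between 0.028 and 0.052 m and z of large_wheel_a in the frame of large_wheel_tray between 0.01 and 0.021 m and x of large_wheel_b in the frame of large_wheel_tray between -0.012 and 0.012 m and y of large_wheel_b in the frame of large_wheel_tray between -0.052 and -0.028 m and z of large_wheel_b in the frame of large_wheel_tray between 0.01 and 0.021 m) or (x of large_wheel_a in the frame of large_wheel_tray between -0.012 and 0.012 m and y of large_wheel_a in the frame of large_wheel_tray between -0.052 and -0.028 m and z of large_wheel_a in the frame of large_wheel_tray between 0.01 and 0.021 m and x of large_wheel_b in the frame of large_wheel_tray between -0.012 and 0.012 m and y of large_wheel_b in the frame of large_wheel_tray between 0.028 and 0.052 m and z of large_wheel_b in the frame of large_wheel_tray between 0.01 and 0.021 m)) and angle between the z axis of each of large_wheel_a, large_wheel_b and the z axis of large_wheel_tray, either way round below 0.15 rad and linear speed of each of large_wheel_a, large_wheel_b, small_wheel_a, small_wheel_b, axle_bar below 0.02 m/s and angular speed of each of large_wheel_a, large_wheel_b, small_wheel_a, small_wheel_b, axle_bar below 0.2 rad/s and ((x of small_wheel_a in the frame of small_wheel_tray between -0.012 and 0.012 m and y of small_wheel_a in the frame of small_wheel_tray between 0.028 and 0.052 m and z of small_wheel_a in the frame of small_wheel_tray between 0.01 and 0.021 m and x of small_wheel_b in the frame of small_wheel_tray between -0.012 and 0.012 m and y of small_wheel_b in the frame of small_wheel_tray between -0.052 and -0.028 m and z of small_wheel_b in the frame of small_wheel_tray between 0.01 and 0.021 m) or (x of small_wheel_a in the frame of small_wheel_tray between -0.012 and 0.012 m and y of small_wheel_a in the frame of small_wheel_tray between -0.052 and -0.028 m and z of small_wheel_a in the frame of small_wheel_tray between 0.01 and 0.021 m and x of small_wheel_b in the frame of small_wheel_tray between -0.012 and 0.012 m and y of small_wheel_b in the frame of small_wheel_tray between 0.028 and 0.052 m and z of small_wheel_b in the frame of small_wheel_tray between 0.01 and 0.021 m)) and angle between the z axis of each of small_wheel_a, small_wheel_b and the z axis of small_wheel_tray, either way round below 0.15 rad and x of axle_bar in the frame of axle_tray between -0.012 and 0.012 m and y of axle_bar in the frame of axle_tray between -0.012 and 0.012 m and z of axle_bar in the frame of axle_tray between 0.01 and 0.021 m and angle between the x axis of axle_bar and the y axis of axle_tray, either way round below 0.25 rad); the robot touches nothing.
It fails at once if the glass jar is shifted by more than 20 mm or tipped (distance of nail_jar from where it was at the start of the episode above 0.02 m or angle between nail_jar's own z axis and vertical above 0.3 rad).
It also fails if it takes over 99 s, if anything falls off the work surface, if the arm or the gripper's body presses on something with over 40 N, if the wrist force passes 120 N, or if a joint passes its speed limit or range.

ROBOT

A 6-joint arm with a two-finger parallel gripper is mounted at the origin on the work surface. World frame = base frame: x ahead of the robot, y to its left, z up, the work surface at z = 0. Lengths are in m, angles in rad, forces in N, time in s.
With the tool pointing down it reaches from about 0.35 to 0.85 m from the base axis. Payload 8.1 kg.
Tool frame: the origin (TCP) lies on the mounting face of the last link; the fingertips stand 173 mm ahead of it and the grasp point (between the pads) lies grip_point_offset ahead of it (grip_point_offset is the distance from the TCP to the grasp point, in m); z points along the fingers, y is the line along which they close (so a half turn about z gives the same grasp; the last joint's range is limited). The gripper opens to 85 mm and grips with 20 to 120 N. Pads are 22 mm wide; open, the fingers measure 114 mm over their backs; the gripper's body (76 mm by 85 mm) begins 54 mm behind the grasp point. The pads swing forward as they close: fully open they stand 13 mm farther back than shut.
Start: joints at [1.024, 0.13, 1.488, -0, 1.523, -0.085], TCP at [0.267, 0.537, 0.405] pointing down, gripper open.
Joint ranges: [-2.96, 2.96], [-0.89, 2.26], [0.02, 2.5], [-1.34, 4.48], [0, 2.73], [-2.66, 2.66]. Speed limits (rad/s): [2.39, 2.39, 2.79, 3.14, 3.14, 3.14].

INTERFACE

Orientations are given as a 3x3 rotation matrix whose columns are the frame's x, y, z axes.
In Python, from plant import read_state, grab_frame, sign_off, find_in, grip_point_offset gives the robot as it stands. The module is installed in compiled form; this text tells all that it offers.
- The arm moves only by the tool step_arm, never from a script. Its argument "commands" is a list of rows, each an object with "dp": the shift along the tool's x, y, z in mm, a list of three; "twist": the turn about the tool's z in rad. A call has 1 to 10 rows; each row is the pose to reach, as a shift and turn from the pose commanded when the call began, along the tool's axes at that moment; what a row does not reach only later rows make up. A row lasts 1/12 s, in which the tool goes at most 41.7 mm and 7.16 degrees, less where a joint would pass 70% of its speed; a pose out of reach is approached as far as the arm can. A call with a gripper value outside its range is refused whole. "claw" is the opening, from -1 (shut) to 1 (fully open), so that 0 is half open, set as the call begins (left out, the last holds). The fingers move at their own pace and stop on an object; the grip force is fixed at half the most. Time passes only in rows, so rows that repeat a pose let the fingers close. It gives the time, the measured TCP pose, the force, the opening and the grip force at its end, in the units of the state.
- read_state(): the state, without advancing time (a new reading comes with each control period).
- grab_frame(name): name is "scene" or "top"; returns a dict with "frame" (400x640x3 uint8, red, green, blue), "K" (3x3 intrinsics, pixels), "k1" (the pictures are not rectified: a ray, as slopes to the right and down, at radius r is drawn at 1 + k1 r^2 times it, then the intrinsics apply), "R" (3x3) and "t" (3): a world point X has camera coordinates R X + t. Camera axes: x right, y down, z forward; pixel columns grow to the right and rows downward; lengths in m; the calibration is good to about 2 mm. A picture is of the moment at which its call begins. There is no depth.
- sign_off(): hands the job in; it is judged then, once.
Trained networks look in the newest picture that a camera, given by its name, has taken for a name from the list of things; names that differ only in an ending like _2 or _b are one class to them, and where a whole thing is asked for, a point or a joint stands for the part that bears it (a point fixed in the world has none). Each returns a list of dicts, best first, with "confidence" (0 to 1); they miss things now and then, are a little off and sometimes report something else, mostly with a low value. They report only what shows in the picture. A call takes as long as a camera call. They do not tell look-alikes from the thing itself.
- find_in(camera, thing): "at" ([x, y, z] in m, in the coordinates of the camera as it stood for that picture, good to about 4 mm: the middle of the surface that is visible of it).
The state is a dict: "clock": time; "joint_pos": joint angles; "qd": joint speeds; "joint_torque": joint torques, N m; "eef_pos": TCP position; "orientation": TCP orientation; "force": force on the tool from outside, world axes, zero at the start; "moment": the same for the moment, N m; "opening": finger opening in m; "grasp_force": force on a finger pad.
Only numpy, scipy, OpenCV 4.12 (cv2) and the standard library are available. Lean on these libraries where they do the work, as an engineer would, in place of code of your own. Each camera call takes 0.05 s, during which the arm holds its last target. There are 200 camera calls.

## Working session

There is one attempt and no reset: what is moved stays moved. The work goes in short steps, Python scripts to look and compute and a tool call to move; the robot and the scene stay as the last step left them, time stands still between calls to the robot, and variables do not carry over. Pictures are saved under pics/ and viewed, at most 14 in all, crops included, and the job is handed in when it is done.

Besides the shell and the picture viewer there is one more tool, called as name([rows], argument=value, ...), one row to a line, values as JSON. step_arm: Moves the arm, as the interface text tells. Its arguments: {"type":"object","properties":{"commands":{"type":"array","items":{"type":"object","properties":{"dp":{"type":"array","items":{"type":"number"}},"twist":{"type":"number"}}}},"claw":{"type":"number"}},"required":["commands"]}

```bash
mkdir -p pics
cat > h.py <<'E'
import numpy as np, cv2
from plant import *
def snap(n,fn=None):
    f=grab_frame(n)
    if fn: cv2.imwrite('pics/'+fn,f['frame'][:,:,::-1])
    return f
def proj(f,X):
    c=np.array(f['R'])@np.array(X)+f['t']; s=c[:2]/c[2]; s=s*(1+f['k1']*(s@s)); K=np.array(f['K'])
    return np.array([K[0,0]*s[0]+K[0,2],K[1,1]*s[1]+K[1,2]])
def ray(f,uv):
    K=np.array(f['K']); d=np.array([(uv[0]-K[0,2])/K[0,0],(uv[1]-K[1,2])/K[1,1]]); s=d.copy()
    for _ in range(30): s=d/(1+f['k1']*(s@s))
    R=np.array(f['R']); return -R.T@np.array(f['t']), R.T@np.array([s[0],s[1],1])
def atz(f,uv,z):
    o,d=ray(f,uv); return o+d*(z-o[2])/d[2]
def tow(f,c): return np.array(f['R']).T@(np.array(c)-f['t'])
def tri(f1,u1,f2,u2):
    o1,d1=ray(f1,u1);o2,d2=ray(f2,u2)
    s=np.linalg.lstsq(np.c_[d1,-d2],o2-o1,rcond=None)[0]
    p,q=o1+d1*s[0],o2+d2*s[1]; return (p+q)/2,np.linalg.norm(p-q)
E
python3 - <<'E'
from h import *
np.set_printoptions(precision=3,suppress=True)
s=read_state(); print(s['clock'],s['eef_pos'],s['orientation'],s['opening'],grip_point_offset)
for n in ('top','scene'):
    f=snap(n,n+'0.png'); print(n,'cam',-np.array(f['R']).T@f['t'],f['k1'])
    for t in ('large_wheel_a','small_wheel_a','axle_bar','large_wheel_tray','small_wheel_tray','axle_tray','nail_jar'):
        for r in find_in(n,t):
            w=tow(f,r['at']); print(t,round(r['confidence'],2),w,proj(f,w).round())
E
```

```text
0.0 [0.267 0.537 0.404] [[-0.895  0.445 -0.001]
 [ 0.445  0.895 -0.002]
 [ 0.    -0.002 -1.   ]] 0.08512714665362127 0.1547
top cam [0.392 0.007 0.924] -0.0767148778644656
large_wheel_a 0.86 [ 0.463 -0.072  0.025] [354. 214.]
large_wheel_a 0.69 [0.439 0.191 0.022] [233. 222.]
small_wheel_a 0.76 [0.43  0.364 0.024] [156. 223.]
small_wheel_a 0.69 [0.325 0.273 0.021] [194. 272.]
small_wheel_a 0.54 [ 0.409 -0.189  0.025] [406. 240.]
small_wheel_a 0.45 [0.403 0.301 0.021] [184. 237.]
axle_bar 0.7 [ 0.367 -0.311  0.022] [461. 261.]
large_wheel_tray 0.61 [0.612 0.238 0.004] [219. 146.]
small_wheel_tray 0.77 [ 0.603 -0.224  0.002] [419. 156.]
axle_tray 0.77 [0.635 0.014 0.007] [317. 139.]
nail_jar 0.82 [0.432 0.056 0.068] [294. 226.]
nail_jar 0.18 [0.635 0.01  0.003] [318. 139.]
scene cam [1.093 0.452 0.719] -0.008419311341534216
large_wheel_a 0.97 [0.453 0.198 0.03 ] [394. 225.]
large_wheel_a 0.56 [ 0.472 -0.069  0.023] [295. 184.]
large_wheel_a 0.4 [0.618 0.245 0.009] [372. 291.]
small_wheel_a 0.82 [0.439 0.373 0.025] [471. 260.]
small_wheel_a 0.63 [0.337 0.28  0.025] [449. 214.]
small_wheel_a 0.53 [0.407 0.303 0.026] [446. 236.]
small_wheel_a 0.45 [ 0.417 -0.178  0.023] [276. 157.]
axle_bar 0.6 [ 0.387 -0.302  0.031] [250. 134.]
large_wheel_tray 0.57 [0.614 0.245 0.008] [373. 290.]
large_wheel_tray 0.35 [ 0.416 -0.181  0.023] [276. 157.]
small_wheel_tray 0.96 [ 0.602 -0.216  0.007] [216. 193.]
axle_tray 0.9 [0.632 0.014 0.008] [279. 243.]
nail_jar 0.96 [0.451 0.067 0.052] [346. 194.]
```

View pics/top0.png

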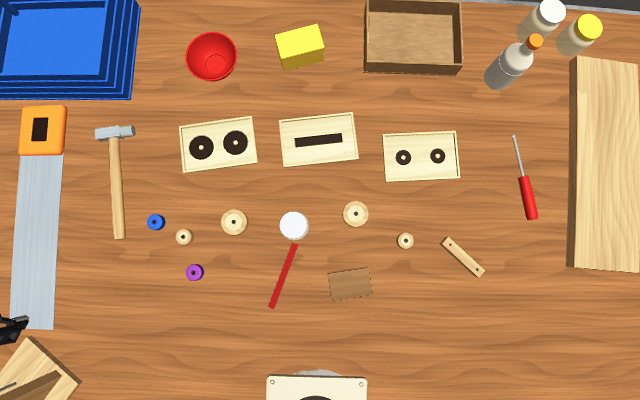

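View pics/scene0.png

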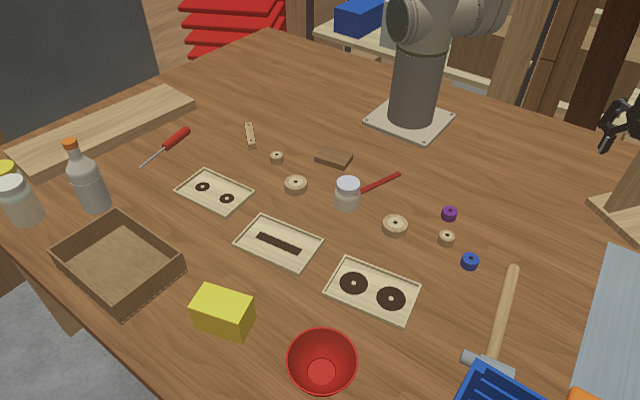

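Top view: the large wheels are at (234,222) and (356,214). The bare small wheels are at (183,237) and (405,240), and the bar is at (462,257). The trays are at (219,146) large, (319,139) axle and (421,157) small, and the jar is at (293,226).
Possible confusions: the blue ring (156,222) and purple ring (194,272) for a small wheel, the brown block (350,284) and red stick (285,275) for the bar. I choose the bare beech parts, and check them in a crop with measured centres.

```bash
cat > meas.py <<'E'
from h import *
np.set_printoptions(precision=4,suppress=True)
def dark(f,uv,r,thr=None,big=False):
    g=cv2.cvtColor(f['frame'],cv2.COLOR_RGB2GRAY).astype(float); u,v=np.round(uv).astype(int)
    p=g[v-r:v+r+1,u-r:u+r+1]; Y,X=np.mgrid[v-r:v+r+1,u-r:u+r+1]
    t=p.min()+.5*(np.percentile(p,80)-p.min()); w=np.clip(t-p,0,None)*(np.hypot(X-u,Y-v)<=r+.5)
    return np.array([(w*X).sum(),(w*Y).sum()])/w.sum()
if __name__=='__main__':
    a=snap('top');b=snap('scene')
    P=dict(LA=((234,222),(395,224)),LB=((355,214),(295,183)),SA=((183,237),(447,237)),SB=((405,240),(276,157)),
     X1=((447,243),(247,126)),X2=((477,271),(252,140)))
    for k,(p,q) in P.items():
        p2,q2=dark(a,p,4),dark(b,q,5); w,e=tri(a,p2,b,q2); print(k,p2,q2,w,e.round(4),atz(a,p2,.024)[:2],atz(b,q2,.024)[:2])
    T=dict(L1=((201,147),(353,283)),L2=((235,142),(391,298)),S1=((403,157),(202,187)),S2=((438,156),(227,198)),A=((319,140),(279,243)))
    for k,(p,q) in T.items():
        r=15 if k[0]=='L' else 9 if k[0]=='S' else 27
        out=[]
        for f,c in((a,p),(b,q)):
            g=cv2.cvtColor(f['frame'],cv2.COLOR_RGB2GRAY); u,v=c
            m=(g<95).astype(np.uint8); n,l,st,ce=cv2.connectedComponentsWithStats(m[v-r-3:v+r+4,u-r-3:u+r+4])
            i=1+np.argmax(st[1:,4]); mm=cv2.findContours((l==i).astype(np.uint8),0,1)[0][0]
            M=cv2.moments(mm); out.append(np.array([M['m10']/M['m00']+u-r-3,M['m01']/M['m00']+v-r-3]))
        w,e=tri(a,out[0],b,out[1]); print(k,out[0],out[1],w,e.round(4),atz(a,out[0],.004)[:2],atz(b,out[1],.004)[:2])
    im=a['frame'][115:295,140:490,::-1]
    cv2.imwrite('pics/crop1.png',cv2.resize(im,None,fx=2.28,fy=2.28,interpolation=cv2.INTER_CUBIC))
E
python3 meas.py
```

```text
LA [233.1051 221.329 ] [394.8361 221.9917] [0.439  0.1921 0.0263] 0.0014 [0.4394 0.1919] [0.4363 0.1918]
LB [355.5541 213.1971] [295.1202 181.1047] [ 0.4647 -0.0758  0.0257] 0.0012 [ 0.4651 -0.0765] [ 0.4628 -0.0766]
SA [182.5522 236.263 ] [446.8586 235.0206] [0.4028 0.3026 0.0248] 0.0013 [0.4031 0.3023] [0.4016 0.303 ]
SB [405.4502 240.0971] [276.4011 154.3955] [ 0.4086 -0.186   0.0248] 0.0019 [ 0.4091 -0.187 ] [ 0.4074 -0.1858]
X1 [446.8421 243.3441] [244.4291 126.5597] [ 0.4116 -0.2739  0.0752] 0.0268 [ 0.4043 -0.2788] [ 0.3623 -0.3469]
X2 [475.4494 271.3865] [253.502  141.1096] [ 0.335  -0.3592 -0.044 ] 0.0219 [ 0.3444 -0.3426] [ 0.3998 -0.2762]
L1 [200.8777 147.1511] [353.2287 282.7045] [0.6203 0.2407 0.0378] 0.0699 [0.6088 0.2799] [0.6207 0.2019]
L2 [234.8462 142.3125] [390.5465 298.2694] [ 0.6115  0.2419 -0.0181] 0.0775 [0.6221 0.2018] [0.6075 0.2812]
S1 [402.9045 157.0414] [201.9508 186.3333] [ 0.6126 -0.2017  0.0359] 0.0604 [ 0.5988 -0.1848] [ 0.6037 -0.2643]
S2 [437.4499 155.5501] [226.2941 197.9941] [ 0.5904 -0.2417 -0.0186] 0.0671 [ 0.6049 -0.2649] [ 0.5972 -0.1847]
A [318.151  139.6205] [278.4345 243.1759] [0.6327 0.0115 0.0048] 0.0025 [0.6336 0.0105] [0.6316 0.0121]
```

View pics/crop1.png

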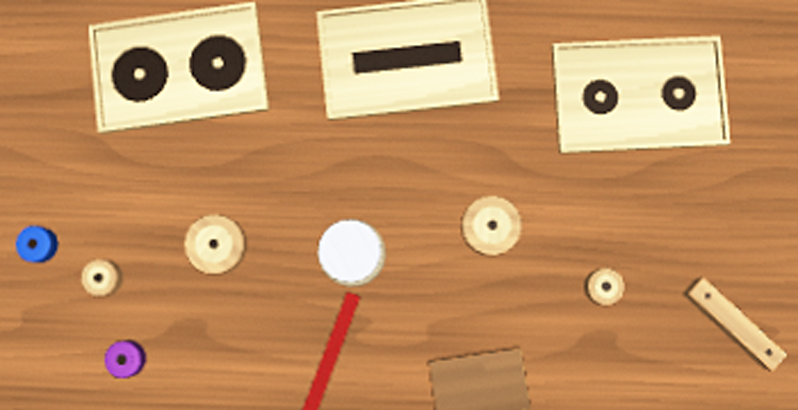

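The crop confirms bare beech at (98,278), (606,287), (214,243) and (492,226), and the bar from about (690,285) to (785,365). The rings at (36,244) and (124,358) are blue and purple. The tray shapes agree between views once the swapped pairs are matched up. Next I measure the bar and tray angles and work out the first move.

```bash
cat > go.py <<'E'
from h import *
import sys
# usage: go.py x y z psi_deg  -> dp (mm), twist for step_arm
x,y,z,psi=map(float,sys.argv[1:5]); s=read_state(); R=np.array(s['orientation'])
d=R.T@(np.array([x,y,z])-s['eef_pos'])*1000
cur=np.degrees(np.arctan2(R[1,1],R[0,1])); t=(cur-psi+90)%180-90
print('dp',d.round(1),'twist',np.radians(t).round(3),'rows',int(np.ceil(max(np.linalg.norm(d)/41.7,abs(t)/7.16))),'t',s['clock'],'op',s['opening'],'q6',s['joint_pos'][5],'p',np.round(s['eef_pos'],4))
E
python3 - <<'E'
from meas import *
a=snap('top');b=snap('scene')
def axis(f,roi,z,dk):
    u0,v0,u1,v1=roi; h=cv2.cvtColor(f['frame'],cv2.COLOR_RGB2HSV)[v0:v1,u0:u1].astype(int)
    m=(h[...,2]<95) if dk else (h[...,2]>185)&(h[...,1]<125)
    n,l,st,ce=cv2.connectedComponentsWithStats(m.astype(np.uint8)); i=1+np.argmax(st[1:,4])
    P=np.array([atz(f,(u+u0,v+v0),z)[:2] for v,u in np.argwhere(l==i)],np.float32)
    r=cv2.minAreaRect(P*1000); c=P.mean(0); w=np.linalg.svd(P-c,full_matrices=False)[2][0]
    return len(P),c,np.degrees(np.arctan2(w[1],w[0])),r
print(axis(a,(288,120,350,158),.004,1)); print(axis(b,(250,225,308,262),.004,1))
print(axis(a,(436,230,490,285),.024,0)); print(axis(b,(238,115,264,150),.024,0))
E
python3 go.py .438 .192 .30 9.6
```

```text
(407, array([0.6336, 0.0106], dtype=float32), np.float32(98.19304), ((633.57861328125, 10.29372787475586), (20.330448150634766, 107.17236328125), 8.20706558227539))
(330, array([0.6315, 0.0116], dtype=float32), np.float32(98.0885), ((631.5953979492188, 10.811988830566406), (19.658634185791016, 107.2152328491211), 8.03026294708252))
(449, array([ 0.3763, -0.3152], dtype=float32), np.float32(-131.5458), ((375.963623046875, -315.790283203125), (109.30071258544922, 21.14358901977539), 48.49797058105469))
(44, array([ 0.3891, -0.3086], dtype=float32), np.float32(51.78081), ((380.3914794921875, -315.1111145019531), (98.47722625732422, 14.078041076660156), 51.58220672607422))
dp [-306.6 -233.   104.7] twist 0.941 rows 10 t 1.0 op 0.08539782953315592 q6 -0.08537835455666071 p [0.2673 0.5372 0.4047]
```

step_arm([
  {"dp": [-307,-233,105],"twist": 0.941},
  {"dp": [-307,-233,105],"twist": 0.941},
  {"dp": [-307,-233,105],"twist": 0.941},
  {"dp": [-307,-233,105],"twist": 0.941},
  {"dp": [-307,-233,105],"twist": 0.941},
  {"dp": [-307,-233,105],"twist": 0.941},
  {"dp": [-307,-233,105],"twist": 0.941},
  {"dp": [-307,-233,105],"twist": 0.941},
  {"dp": [-307,-233,105],"twist": 0.941},
  {"dp": [-307,-233,105],"twist": 0.941},
], claw=1)

```text
clock: 1.83
eef_pos: [0.4391, 0.1886, 0.2987]
orientation: [[-0.165, 0.986, -0.0], [0.986, 0.165, -0.001], [-0.001, -0.0, -1.0]]
force: [-0.0, -0.6, -0.5]
opening: 0.0853
grasp_force: 0.0
```

```bash
python3 go.py .438 .192 .172 9.6
```

```text
dp [  3.7  -0.5 126.7] twist -0.002 rows 4 t 1.8333 op 0.08533328121162814 q6 0.1330225222129094 p [0.4391 0.1886 0.2987]
```

step_arm([
  {"dp": [0,0,40],"twist": 0},
  {"dp": [0,0,80],"twist": 0},
  {"dp": [0,0,110],"twist": 0},
  {"dp": [0,0,120],"twist": 0},
  {"dp": [0,0,120],"twist": 0},
])

```text
clock: 2.25
eef_pos: [0.4366, 0.1912, 0.1768]
orientation: [[-0.167, 0.986, -0.006], [0.986, 0.167, -0.002], [-0.001, -0.006, -1.0]]
force: [0.6, 1.1, 0.4]
opening: 0.0852
grasp_force: 0.0
```

```bash
python3 go.py .438 .192 .172 9.6
```

```text
dp [0.6 1.5 4.8] twist 0.0 rows 1 t 2.25 op 0.08519911847982524 q6 0.13724620300525603 p [0.4366 0.1912 0.1768]
```

step_arm([
  {"dp": [0,0,8]},
  {"dp": [0,0,8]},
  {"dp": [0,0,8]},
])

```text
schema error: expected keys dp, twist
```

step_arm([
  {"dp": [0,0,0]},
  {"dp": [0,0,0]},
  {"dp": [0,0,0]},
  {"dp": [0,0,0]},
  {"dp": [0,0,0]},
  {"dp": [0,0,0]},
], claw=-1)

```text
schema error: expected keys dp, twist
```

step_arm([
  {"dp": [0,0,8],"twist": 0},
  {"dp": [0,0,8],"twist": 0},
  {"dp": [0,0,8],"twist": 0},
])

```text
clock: 2.5
eef_pos: [0.4393, 0.1923, 0.1734]
orientation: [[-0.168, 0.986, 0.003], [0.986, 0.168, 0.001], [0.0, 0.003, -1.0]]
force: [-0.8, 0.3, -0.6]
opening: 0.0854
grasp_force: 0.0
```

step_arm([
  {"dp": [0,0,0],"twist": 0},
  {"dp": [0,0,0],"twist": 0},
  {"dp": [0,0,0],"twist": 0},
  {"dp": [0,0,0],"twist": 0},
  {"dp": [0,0,0],"twist": 0},
  {"dp": [0,0,0],"twist": 0},
], claw=-1)

```text
clock: 3.0
eef_pos: [0.4392, 0.1922, 0.1734]
orientation: [[-0.167, 0.986, 0.002], [0.986, 0.167, 0.001], [0.0, 0.003, -1.0]]
force: [-1.9, -0.4, 8.5]
opening: 0.0563
grasp_force: 63.2
```

step_arm([
  {"dp": [0,0,-30],"twist": 0},
  {"dp": [0,0,-70],"twist": 0},
  {"dp": [10,30,-90],"twist": 0},
  {"dp": [22,67,-90],"twist": 0},
  {"dp": [35,105,-90],"twist": 0},
  {"dp": [47,143,-90],"twist": 0},
  {"dp": [59,181,-90],"twist": 0},
  {"dp": [59,181,-90],"twist": 0},
  {"dp": [59,181,-60],"twist": 0},
  {"dp": [59,181,-40],"twist": 0},
])

```text
clock: 3.83
eef_pos: [0.6079, 0.2807, 0.2108]
orientation: [[-0.168, 0.986, 0.001], [0.986, 0.168, 0.0], [0.0, 0.001, -1.0]]
force: [-1.1, 0.8, -1.4]
opening: 0.0561
grasp_force: 64.0
```

```bash
python3 go.py .608 .2805 .179 9.6
```

```text
dp [-0.3  0.1 31.8] twist 0.001 rows 1 t 3.8333 op 0.05614613833266827 q6 0.18784756355168314 p [0.6079 0.2807 0.2108]
```

step_arm([
  {"dp": [0,0,20],"twist": 0},
  {"dp": [0,0,30],"twist": 0},
  {"dp": [0,0,34],"twist": 0},
  {"dp": [0,0,34],"twist": 0},
])

```text
clock: 4.17
eef_pos: [0.6065, 0.2801, 0.1778]
orientation: [[-0.167, 0.986, -0.002], [0.986, 0.167, -0.001], [-0.0, -0.002, -1.0]]
force: [0.1, -0.5, -0.5]
opening: 0.056
grasp_force: 67.9
```

step_arm([
  {"dp": [0,0,0],"twist": 0},
  {"dp": [0,0,0],"twist": 0},
  {"dp": [0,0,0],"twist": 0},
], claw=0.6)

```text
clock: 4.42
eef_pos: [0.6073, 0.2803, 0.1787]
orientation: [[-0.167, 0.986, 0.002], [0.986, 0.167, 0.001], [0.0, 0.002, -1.0]]
force: [0.2, 0.4, 0.0]
opening: 0.0683
grasp_force: 0.0
```

step_arm([
  {"dp": [0,0,-20],"twist": 0},
  {"dp": [0,0,-60],"twist": 0},
  {"dp": [0,0,-100],"twist": 0},
  {"dp": [0,0,-100],"twist": 0},
])

```text
clock: 4.75
eef_pos: [0.61, 0.2814, 0.2888]
orientation: [[-0.167, 0.986, 0.014], [0.986, 0.167, 0.005], [0.003, 0.015, -1.0]]
force: [0.9, 0.7, 2.2]
opening: 0.0683
grasp_force: 0.0
```

```bash
python3 go.py .464 -.0765 .28 9.6
```

```text
dp [-328.4 -203.9    4.9] twist 0.0 rows 10 t 4.75 op 0.06827915647958445 q6 0.18789299048156807 p [0.61   0.2814 0.2888]
```

step_arm([
  {"dp": [-328,-202,0],"twist": 0},
  {"dp": [-328,-202,0],"twist": 0},
  {"dp": [-328,-202,0],"twist": 0},
  {"dp": [-328,-202,0],"twist": 0},
  {"dp": [-328,-202,0],"twist": 0},
  {"dp": [-328,-202,0],"twist": 0},
  {"dp": [-328,-202,0],"twist": 0},
  {"dp": [-328,-202,0],"twist": 0},
  {"dp": [-328,-202,0],"twist": 0},
  {"dp": [-328,-202,0],"twist": 0},
], claw=1)

```text
clock: 5.58
eef_pos: [0.4609, -0.0811, 0.2782]
orientation: [[-0.164, 0.986, 0.001], [0.986, 0.164, -0.002], [-0.002, 0.0, -1.0]]
force: [-0.7, 0.8, 0.0]
opening: 0.0855
grasp_force: 0.0
```

step_arm([
  {"dp": [0,0,35],"twist": 0},
  {"dp": [0,0,35],"twist": 0},
  {"dp": [0,0,35],"twist": 0},
])

```text
clock: 5.83
eef_pos: [0.4617, -0.0767, 0.2416]
orientation: [[-0.167, 0.986, -0.003], [0.986, 0.167, 0.001], [0.002, -0.003, -1.0]]
force: [0.4, 0.8, -0.6]
opening: 0.0851
grasp_force: 0.0
```

```bash
python3 go.py .464 -.0765 .172 9.6
```

```text
dp [-0.3  2.5 69.6] twist -0.0 rows 2 t 5.8333 op 0.08505755503845877 q6 -0.44181792849625834 p [ 0.4617 -0.0767  0.2416]
```

step_arm([
  {"dp": [0,1,35],"twist": 0},
  {"dp": [0,1,60],"twist": 0},
  {"dp": [0,1,70],"twist": 0},
  {"dp": [0,1,70],"twist": 0},
  {"dp": [0,1,70],"twist": 0},
])

```text
clock: 6.25
eef_pos: [0.4642, -0.0764, 0.1737]
orientation: [[-0.168, 0.986, -0.0], [0.986, 0.168, 0.0], [0.0, -0.0, -1.0]]
force: [-0.4, -0.6, 0.3]
opening: 0.0854
grasp_force: 0.0
```

step_arm([
  {"dp": [0,0,0],"twist": 0},
  {"dp": [0,0,0],"twist": 0},
  {"dp": [0,0,0],"twist": 0},
  {"dp": [0,0,0],"twist": 0},
  {"dp": [0,0,0],"twist": 0},
  {"dp": [0,0,0],"twist": 0},
], claw=-1)

```text
clock: 6.75
eef_pos: [0.4649, -0.077, 0.175]
orientation: [[-0.167, 0.986, 0.003], [0.986, 0.167, -0.001], [-0.001, 0.003, -1.0]]
force: [-2.0, 0.8, 8.5]
opening: 0.0564
grasp_force: 62.6
```

```bash
python3 go.py .6214 .2019 .262 9.6
```

```text
dp [248.7 201.3 -86.6] twist 0.001 rows 8 t 6.75 op 0.05638029039382515 q6 -0.4413223832113981 p [ 0.4649 -0.077   0.175 ]
```

step_arm([
  {"dp": [0,0,-40],"twist": 0},
  {"dp": [0,0,-80],"twist": 0},
  {"dp": [30,25,-100],"twist": 0},
  {"dp": [249,201,-100],"twist": 0},
  {"dp": [249,201,-100],"twist": 0},
  {"dp": [249,201,-100],"twist": 0},
  {"dp": [249,201,-100],"twist": 0},
  {"dp": [249,201,-100],"twist": 0},
  {"dp": [249,201,-100],"twist": 0},
  {"dp": [249,201,-100],"twist": 0},
])

```text
clock: 7.58
eef_pos: [0.6211, 0.2053, 0.2739]
orientation: [[-0.168, 0.986, 0.002], [0.986, 0.168, 0.001], [0.001, 0.002, -1.0]]
force: [0.9, 0.5, 0.5]
opening: 0.056
grasp_force: 64.0
```

step_arm([
  {"dp": [0,0,20],"twist": 0},
  {"dp": [0,0,50],"twist": 0},
  {"dp": [0,0,50],"twist": 0},
  {"dp": [0,0,50],"twist": 0},
])

```text
clock: 7.92
eef_pos: [0.619, 0.2021, 0.2211]
orientation: [[-0.167, 0.986, -0.005], [0.986, 0.167, -0.001], [-0.0, -0.005, -1.0]]
force: [-0.6, 0.2, -0.3]
opening: 0.0564
grasp_force: 64.1
```

```bash
python3 go.py .6214 .2019 .179 9.6
```

```text
dp [-0.6  2.6 42.1] twist 0.001 rows 2 t 7.9167 op 0.05637558480131035 q6 0.06879091495249438 p [0.619  0.2021 0.2211]
```

step_arm([
  {"dp": [0,1,25],"twist": 0},
  {"dp": [0,1,38],"twist": 0},
  {"dp": [0,1,43],"twist": 0},
  {"dp": [0,1,43],"twist": 0},
])

```text
clock: 8.25
eef_pos: [0.621, 0.202, 0.1801]
orientation: [[-0.167, 0.986, -0.001], [0.986, 0.167, -0.0], [-0.0, -0.001, -1.0]]
force: [0.9, 0.3, 0.0]
opening: 0.0562
grasp_force: 64.0
```

step_arm([
  {"dp": [0,0,0],"twist": 0},
  {"dp": [0,0,0],"twist": 0},
  {"dp": [0,0,0],"twist": 0},
], claw=0.6)

```text
clock: 8.5
eef_pos: [0.6215, 0.2024, 0.1808]
orientation: [[-0.167, 0.986, 0.001], [0.986, 0.167, 0.0], [0.0, 0.001, -1.0]]
force: [0.4, 0.9, 0.7]
opening: 0.0681
grasp_force: 0.0
```

step_arm([
  {"dp": [0,0,-20],"twist": 0},
  {"dp": [0,0,-60],"twist": 0},
  {"dp": [0,0,-100],"twist": 0},
  {"dp": [0,0,-100],"twist": 0},
])

```text
clock: 8.83
eef_pos: [0.6242, 0.2032, 0.2906]
orientation: [[-0.167, 0.986, 0.014], [0.986, 0.167, 0.003], [0.001, 0.014, -1.0]]
force: [1.6, 0.1, 2.2]
opening: 0.0682
grasp_force: 0.0
```

```bash
python3 go.py .4023 .3027 .28 4.5
```

```text
dp [ 135.2 -202.3    7.8] twist 0.089 rows 6 t 8.8333 op 0.06821092290101151 q6 0.06870465769007132 p [0.6242 0.2032 0.2906]
```

step_arm([
  {"dp": [136,-199,0],"twist": 0.089},
  {"dp": [136,-199,0],"twist": 0.089},
  {"dp": [136,-199,0],"twist": 0.089},
  {"dp": [136,-199,0],"twist": 0.089},
  {"dp": [136,-199,0],"twist": 0.089},
  {"dp": [136,-199,0],"twist": 0.089},
  {"dp": [136,-199,0],"twist": 0.089},
  {"dp": [136,-199,30],"twist": 0.089},
  {"dp": [136,-199,50],"twist": 0.089},
  {"dp": [136,-199,50],"twist": 0.089},
], claw=0.5)

```text
clock: 9.67
eef_pos: [0.4004, 0.3024, 0.2261]
orientation: [[-0.079, 0.997, -0.005], [0.997, 0.079, -0.003], [-0.003, -0.005, -1.0]]
force: [-0.6, -1.2, -1.9]
opening: 0.0643
grasp_force: 0.0
```

```bash
python3 go.py .4023 .3027 .180 4.5
```

```text
dp [ 0.3  2.1 46.1] twist 0.001 rows 2 t 9.6667 op 0.06433293973669058 q6 0.46513248956828923 p [0.4004 0.3024 0.2261]
```

step_arm([
  {"dp": [0,1,30],"twist": 0},
  {"dp": [0,1,45],"twist": 0},
  {"dp": [0,1,52],"twist": 0},
  {"dp": [0,1,52],"twist": 0},
  {"dp": [0,1,52],"twist": 0},
])

```text
clock: 10.08
eef_pos: [0.4037, 0.3035, 0.1787]
orientation: [[-0.079, 0.997, 0.001], [0.997, 0.079, 0.0], [0.0, 0.001, -1.0]]
force: [0.2, -0.2, 0.7]
opening: 0.0639
grasp_force: 0.0
```

step_arm([
  {"dp": [0,0,0],"twist": 0},
  {"dp": [0,0,0],"twist": 0},
  {"dp": [0,0,0],"twist": 0},
  {"dp": [0,0,0],"twist": 0},
  {"dp": [0,0,0],"twist": 0},
  {"dp": [0,0,0],"twist": 0},
], claw=-1)

```text
clock: 10.58
eef_pos: [0.4041, 0.3039, 0.1796]
orientation: [[-0.079, 0.997, 0.003], [0.997, 0.079, 0.002], [0.001, 0.003, -1.0]]
force: [-0.2, -0.4, 6.4]
opening: 0.0339
grasp_force: 59.4
```

```bash
python3 go.py .598 -.1848 .3 4.5
```

```text
dp [-502.4  155.1 -120.6] twist 0.0 rows 13 t 10.5833 op 0.03387692097134869 q6 0.4644644043640669 p [0.4041 0.3039 0.1796]
```

step_arm([
  {"dp": [0,0,-40],"twist": 0},
  {"dp": [0,0,-80],"twist": 0},
  {"dp": [0,0,-120],"twist": 0},
  {"dp": [-502,155,-120],"twist": 0},
  {"dp": [-502,155,-120],"twist": 0},
  {"dp": [-502,155,-120],"twist": 0},
  {"dp": [-502,155,-120],"twist": 0},
  {"dp": [-502,155,-120],"twist": 0},
  {"dp": [-502,155,-120],"twist": 0},
  {"dp": [-502,155,-120],"twist": 0},
])

```text
clock: 11.42
eef_pos: [0.5114, 0.0303, 0.2989]
orientation: [[-0.079, 0.997, 0.002], [0.997, 0.079, -0.0], [-0.0, 0.002, -1.0]]
force: [0.5, 0.3, -0.6]
opening: 0.034
grasp_force: 59.8
```

```bash
python3 go.py .598 -.1848 .3 4.5
```

```text
dp [-221.3   69.3   -0.9] twist 0.001 rows 6 t 11.4167 op 0.033958526046842345 q6 -0.11999969764312034 p [0.5114 0.0303 0.2989]
```

step_arm([
  {"dp": [-219,68,0],"twist": 0},
  {"dp": [-219,68,0],"twist": 0},
  {"dp": [-219,68,0],"twist": 0},
  {"dp": [-219,68,0],"twist": 0},
  {"dp": [-219,68,0],"twist": 0},
  {"dp": [-219,68,0],"twist": 0},
  {"dp": [-219,68,0],"twist": 0},
  {"dp": [-219,68,35],"twist": 0},
  {"dp": [-219,68,70],"twist": 0},
  {"dp": [-219,68,70],"twist": 0},
])

```text
clock: 12.25
eef_pos: [0.5929, -0.1792, 0.2206]
orientation: [[-0.079, 0.997, -0.01], [0.997, 0.079, 0.004], [0.005, -0.01, -1.0]]
force: [-2.1, 1.8, -2.2]
opening: 0.034
grasp_force: 59.9
```

```bash
python3 go.py .598 -.1848 .185 4.5
```

```text
dp [-6.2  5.  35.5] twist 0.0 rows 1 t 12.25 op 0.03397136654940585 q6 -0.45520165886475433 p [ 0.5929 -0.1792  0.2206]
```

step_arm([
  {"dp": [-3,2,20],"twist": 0},
  {"dp": [-3,2,20],"twist": 0},
  {"dp": [-3,2,20],"twist": 0},
])

```text
clock: 12.5
eef_pos: [0.5981, -0.1829, 0.2084]
orientation: [[-0.079, 0.997, -0.001], [0.997, 0.079, 0.001], [0.001, -0.001, -1.0]]
force: [0.6, -0.1, -0.5]
opening: 0.0338
grasp_force: 59.9
```

```bash
python3 go.py .598 -.1848 .185 4.5
```

```text
dp [-1.9 -0.2 23.4] twist 0.001 rows 1 t 12.5 op 0.03380596406253151 q6 -0.4581896986041667 p [ 0.5981 -0.1829  0.2084]
```

step_arm([
  {"dp": [-2,0,15],"twist": 0},
  {"dp": [-2,0,24],"twist": 0},
  {"dp": [-2,0,24],"twist": 0},
  {"dp": [-2,0,24],"twist": 0},
])

```text
clock: 12.83
eef_pos: [0.5981, -0.1852, 0.1832]
orientation: [[-0.079, 0.997, -0.001], [0.997, 0.079, 0.001], [0.001, -0.001, -1.0]]
force: [-0.0, 0.0, 0.0]
opening: 0.0341
grasp_force: 68.6
```

step_arm([
  {"dp": [0,0,0],"twist": 0},
  {"dp": [0,0,0],"twist": 0},
  {"dp": [0,0,0],"twist": 0},
], claw=0.3)

```text
clock: 13.08
eef_pos: [0.5986, -0.1855, 0.1842]
orientation: [[-0.079, 0.997, 0.001], [0.997, 0.079, -0.0], [-0.0, 0.001, -1.0]]
force: [0.2, -0.2, -0.3]
opening: 0.0557
grasp_force: 0.0
```

step_arm([
  {"dp": [0,0,-20],"twist": 0},
  {"dp": [0,0,-60],"twist": 0},
  {"dp": [0,0,-80],"twist": 0},
  {"dp": [0,0,-80],"twist": 0},
  {"dp": [0,0,-80],"twist": 0},
])

```text
clock: 13.5
eef_pos: [0.5994, -0.1858, 0.2664]
orientation: [[-0.079, 0.997, 0.004], [0.997, 0.079, -0.002], [-0.002, 0.004, -1.0]]
force: [-0.4, -0.8, -0.6]
opening: 0.0553
grasp_force: 0.0
```

```bash
python3 go.py .4083 -.1863 .265 4.5
```

```text
dp [  14.6 -190.5    0.5] twist 0.0 rows 5 t 13.5 op 0.0552836885319231 q6 -0.4612334575776669 p [ 0.5994 -0.1858  0.2664]
```

step_arm([
  {"dp": [14,-190,0],"twist": 0},
  {"dp": [14,-190,0],"twist": 0},
  {"dp": [14,-190,0],"twist": 0},
  {"dp": [14,-190,0],"twist": 0},
  {"dp": [14,-190,0],"twist": 0},
  {"dp": [14,-190,0],"twist": 0},
  {"dp": [14,-190,30],"twist": 0},
  {"dp": [14,-190,40],"twist": 0},
  {"dp": [14,-190,40],"twist": 0},
], claw=0.5)

```text
clock: 14.25
eef_pos: [0.4062, -0.1854, 0.22]
orientation: [[-0.079, 0.997, -0.006], [0.997, 0.079, 0.004], [0.004, -0.006, -1.0]]
force: [-0.6, 1.0, 0.4]
opening: 0.0644
grasp_force: 0.0
```

```bash
python3 go.py .4083 -.1863 .179 4.5
```

```text
dp [-1.3  2.2 41. ] twist 0.0 rows 1 t 14.25 op 0.06437643443120125 q6 -0.6219738823194659 p [ 0.4062 -0.1854  0.22  ]
```

step_arm([
  {"dp": [0,1,25],"twist": 0},
  {"dp": [0,1,40],"twist": 0},
  {"dp": [0,1,45],"twist": 0},
  {"dp": [0,1,45],"twist": 0},
  {"dp": [0,1,45],"twist": 0},
])

```text
clock: 14.67
eef_pos: [0.4092, -0.1864, 0.1791]
orientation: [[-0.079, 0.997, -0.001], [0.997, 0.079, 0.0], [0.0, -0.001, -1.0]]
force: [0.3, -0.3, 0.7]
opening: 0.0641
grasp_force: 0.0
```

step_arm([
  {"dp": [0,0,0],"twist": 0},
  {"dp": [0,0,0],"twist": 0},
  {"dp": [0,0,0],"twist": 0},
  {"dp": [0,0,0],"twist": 0},
  {"dp": [0,0,0],"twist": 0},
  {"dp": [0,0,0],"twist": 0},
], claw=-1)

```text
clock: 15.17
eef_pos: [0.4097, -0.1868, 0.1803]
orientation: [[-0.079, 0.997, 0.002], [0.997, 0.079, -0.001], [-0.001, 0.002, -1.0]]
force: [-1.5, 1.0, 5.7]
opening: 0.034
grasp_force: 59.4
```

```bash
python3 go.py .6043 -.2646 .255 4.5
```

```text
dp [-93.  188.  -74.2] twist 0.0 rows 6 t 15.1667 op 0.03400065919799797 q6 -0.6208372672515792 p [ 0.4097 -0.1868  0.1803]
```

step_arm([
  {"dp": [0,0,-40],"twist": 0},
  {"dp": [0,0,-75],"twist": 0},
  {"dp": [-93,188,-75],"twist": 0},
  {"dp": [-93,188,-75],"twist": 0},
  {"dp": [-93,188,-75],"twist": 0},
  {"dp": [-93,188,-75],"twist": 0},
  {"dp": [-93,188,-75],"twist": 0},
  {"dp": [-93,188,-75],"twist": 0},
  {"dp": [-93,188,-45],"twist": 0},
  {"dp": [-93,188,-35],"twist": 0},
])

```text
clock: 16.0
eef_pos: [0.6035, -0.2641, 0.2107]
orientation: [[-0.079, 0.997, -0.003], [0.997, 0.079, 0.001], [0.001, -0.002, -1.0]]
force: [-2.4, 0.5, -2.0]
opening: 0.0338
grasp_force: 59.9
```

step_arm([
  {"dp": [0,0,10],"twist": 0},
  {"dp": [0,0,10],"twist": 0},
  {"dp": [0,0,10],"twist": 0},
])

```text
clock: 16.25
eef_pos: [0.6031, -0.264, 0.2038]
orientation: [[-0.079, 0.997, -0.001], [0.997, 0.079, 0.0], [0.001, -0.001, -1.0]]
force: [-1.0, -0.0, -0.6]
opening: 0.0336
grasp_force: 59.9
```

```bash
python3 go.py .6043 -.2646 .185 4.5
```

```text
dp [-0.7  1.2 18.8] twist 0.0 rows 1 t 16.25 op 0.033627538149575475 q6 -0.5693567477753096 p [ 0.6031 -0.264   0.2038]
```

step_arm([
  {"dp": [-1,1,12],"twist": 0},
  {"dp": [-1,1,20],"twist": 0},
  {"dp": [-1,1,20],"twist": 0},
  {"dp": [-1,1,20],"twist": 0},
])

```text
clock: 16.58
eef_pos: [0.6044, -0.265, 0.1832]
orientation: [[-0.079, 0.997, -0.001], [0.997, 0.079, 0.0], [0.001, -0.001, -1.0]]
force: [-0.6, -0.5, -0.6]
opening: 0.0336
grasp_force: 66.5
```

step_arm([
  {"dp": [0,0,0],"twist": 0},
  {"dp": [0,0,0],"twist": 0},
  {"dp": [0,0,0],"twist": 0},
], claw=0.3)

```text
clock: 16.83
eef_pos: [0.6049, -0.2653, 0.1841]
orientation: [[-0.079, 0.997, 0.001], [0.997, 0.079, -0.0], [-0.0, 0.001, -1.0]]
force: [0.4, 0.4, -0.2]
opening: 0.0556
grasp_force: 0.0
```

step_arm([
  {"dp": [0,0,-20],"twist": 0},
  {"dp": [0,0,-60],"twist": 0},
  {"dp": [0,0,-80],"twist": 0},
  {"dp": [0,0,-80],"twist": 0},
  {"dp": [0,0,-80],"twist": 0},
])

```text
clock: 17.25
eef_pos: [0.6056, -0.2656, 0.2665]
orientation: [[-0.079, 0.997, 0.004], [0.997, 0.079, -0.002], [-0.003, 0.004, -1.0]]
force: [-0.7, -0.1, -0.3]
opening: 0.0558
grasp_force: 0.0
```

```bash
python3 go.py .376 -.3155 .265 -41.5
```

```text
dp [ -31.6 -232.9    0.6] twist 0.803 rows 7 t 17.25 op 0.05581845755661196 q6 -0.5698814186745236 p [ 0.6056 -0.2656  0.2665]
```

step_arm([
  {"dp": [-32,-232,0],"twist": 0.803},
  {"dp": [-32,-232,0],"twist": 0.803},
  {"dp": [-32,-232,0],"twist": 0.803},
  {"dp": [-32,-232,0],"twist": 0.803},
  {"dp": [-32,-232,0],"twist": 0.803},
  {"dp": [-32,-232,0],"twist": 0.803},
  {"dp": [-32,-232,0],"twist": 0.803},
  {"dp": [-32,-232,0],"twist": 0.803},
  {"dp": [-32,-232,30],"twist": 0.803},
  {"dp": [-32,-232,40],"twist": 0.803},
], claw=0.3)

```text
clock: 18.08
eef_pos: [0.3756, -0.3145, 0.2208]
orientation: [[0.661, 0.751, -0.002], [0.751, -0.661, 0.002], [0.0, -0.003, -1.0]]
force: [-0.2, 0.4, -1.4]
opening: 0.0557
grasp_force: 0.0
```

```bash
python3 go.py .376 -.3155 .180 -41.5
```

```text
dp [-0.5  1.1 40.8] twist 0.003 rows 1 t 18.0833 op 0.05569681162430947 q6 -0.08040556584862338 p [ 0.3756 -0.3145  0.2208]
```

step_arm([
  {"dp": [0,0,25],"twist": 0},
  {"dp": [0,0,38],"twist": 0},
  {"dp": [0,0,44],"twist": 0},
  {"dp": [0,0,44],"twist": 0},
  {"dp": [0,0,44],"twist": 0},
])

```text
clock: 18.5
eef_pos: [0.3762, -0.3151, 0.1795]
orientation: [[0.661, 0.75, -0.001], [0.75, -0.661, 0.001], [0.0, -0.001, -1.0]]
force: [0.4, 0.5, 0.5]
opening: 0.056
grasp_force: 0.0
```

step_arm([
  {"dp": [0,0,0],"twist": 0},
  {"dp": [0,0,0],"twist": 0},
  {"dp": [0,0,0],"twist": 0},
  {"dp": [0,0,0],"twist": 0},
  {"dp": [0,0,0],"twist": 0},
  {"dp": [0,0,0],"twist": 0},
], claw=-1)

```text
clock: 19.0
eef_pos: [0.3766, -0.316, 0.1811]
orientation: [[0.662, 0.749, 0.002], [0.749, -0.662, -0.002], [-0.0, 0.003, -1.0]]
force: [-0.1, 1.1, 5.4]
opening: 0.0204
grasp_force: 59.5
```

```bash
python3 go.py .6326 .0113 .28 8.1
```

```text
dp [414.7 -24.7 -99.1] twist -0.865 rows 11 t 19.0 op 0.020444312088768582 q6 -0.07857452699293478 p [ 0.3766 -0.316   0.1811]
```

step_arm([
  {"dp": [0,0,-40],"twist": 0},
  {"dp": [0,0,-80],"twist": 0},
  {"dp": [0,0,-100],"twist": 0},
  {"dp": [415,-25,-100],"twist": -0.865},
  {"dp": [415,-25,-100],"twist": -0.865},
  {"dp": [415,-25,-100],"twist": -0.865},
  {"dp": [415,-25,-100],"twist": -0.865},
  {"dp": [415,-25,-100],"twist": -0.865},
  {"dp": [415,-25,-100],"twist": -0.865},
  {"dp": [415,-25,-100],"twist": -0.865},
])

```text
clock: 19.83
eef_pos: [0.5566, -0.0837, 0.28]
orientation: [[-0.147, 0.989, 0.001], [0.989, 0.147, -0.0], [-0.0, 0.001, -1.0]]
force: [0.4, -1.0, 0.0]
opening: 0.0204
grasp_force: 59.0
```

```bash
python3 go.py .6326 .0113 .28 8.1
```

```text
dp [82.8 89.2  0. ] twist 0.006 rows 3 t 19.8333 op 0.020385777672415457 q6 -0.3877141309931978 p [ 0.5566 -0.0837  0.28  ]
```

step_arm([
  {"dp": [80,87,0],"twist": 0.006},
  {"dp": [80,87,0],"twist": 0.006},
  {"dp": [80,87,0],"twist": 0.006},
  {"dp": [80,87,20],"twist": 0.006},
  {"dp": [80,87,50],"twist": 0.006},
  {"dp": [80,87,70],"twist": 0.006},
  {"dp": [80,87,70],"twist": 0.006},
  {"dp": [80,87,70],"twist": 0.006},
])

```text
clock: 20.5
eef_pos: [0.6297, 0.0059, 0.2083]
orientation: [[-0.135, 0.991, -0.004], [0.991, 0.135, 0.0], [0.001, -0.004, -1.0]]
force: [0.7, 0.6, 0.1]
opening: 0.0205
grasp_force: 59.1
```

```bash
python3 go.py .6326 .0113 .186 8.1
```

```text
dp [ 5.   3.7 22.3] twist -0.006 rows 1 t 20.5 op 0.020517468340565927 q6 -0.207149335677934 p [0.6297 0.0059 0.2083]
```

step_arm([
  {"dp": [5,2,10],"twist": -0.006},
  {"dp": [5,2,20],"twist": -0.006},
  {"dp": [5,2,24],"twist": -0.006},
  {"dp": [5,2,24],"twist": -0.006},
  {"dp": [5,2,24],"twist": -0.006},
])

```text
clock: 20.92
eef_pos: [0.632, 0.0109, 0.1859]
orientation: [[-0.14, 0.99, 0.0], [0.99, 0.14, -0.0], [-0.0, 0.0, -1.0]]
force: [0.8, 0.7, -0.9]
opening: 0.0202
grasp_force: 59.1
```

step_arm([
  {"dp": [0,0,0],"twist": 0},
  {"dp": [0,0,0],"twist": 0},
  {"dp": [0,0,0],"twist": 0},
], claw=0.1)

```text
clock: 21.17
eef_pos: [0.632, 0.0109, 0.186]
orientation: [[-0.14, 0.99, 0.0], [0.99, 0.14, -0.0], [-0.0, 0.0, -1.0]]
force: [-1.0, -0.6, 0.8]
opening: 0.0468
grasp_force: 0.0
```

step_arm([
  {"dp": [0,0,-20],"twist": 0},
  {"dp": [0,0,-60],"twist": 0},
  {"dp": [0,0,-100],"twist": 0},
  {"dp": [0,0,-140],"twist": 0},
  {"dp": [0,-40,-170],"twist": 0},
  {"dp": [0,-80,-190],"twist": 0},
  {"dp": [0,-120,-200],"twist": 0},
  {"dp": [0,-160,-200],"twist": 0},
  {"dp": [0,-200,-200],"twist": 0},
  {"dp": [0,-200,-200],"twist": 0},
])

```text
clock: 22.0
eef_pos: [0.4288, -0.0172, 0.3848]
orientation: [[-0.14, 0.99, -0.003], [0.99, 0.14, -0.0], [0.0, -0.003, -1.0]]
force: [-0.3, -0.8, -0.3]
opening: 0.0469
grasp_force: 0.0
```

Run:
```python
from meas import *
a=snap('top','top1.png');b=snap('scene','scene1.png')
print(read_state()['clock'])
T=dict(L1=(.608,.2805),L2=(.6214,.2019),S1=(.598,-.1848),S2=(.6043,-.2646))
for k,c in T.items():
    for f in(a,b):
        p=proj(f,[*c,.028]); q=dark(f,p,4); print(k,p,q,(atz(f,q,.028)[:2]-c)*1000)
cv2.imwrite('pics/c2.png',cv2.resize(a['frame'][105:195,160:480,::-1],None,fx=2.5,fy=2.5,interpolation=cv2.INTER_CUBIC))
```

```text
22.1
L1 [197.6458 144.9437] [197.8751 144.9298] [ 0.0439 -0.5193]
L1 [391.732  291.0589] [392.3168 290.2335] [-2.3685 -0.049 ]
L2 [232.6861 139.937 ] [231.9059 139.5234] [0.9082 1.8145]
L2 [353.8792 275.6362] [354.9865 275.6565] [-1.2949  1.7852]
S1 [405.1303 155.0726] [406.6669 154.5622] [ 1.2775 -3.4583]
S1 [224.7193 190.7906] [223.6564 190.2485] [ 0.1678 -3.4443]
S2 [440.3972 153.4832] [440.9828 152.8127] [ 1.5841 -1.3515]
S2 [200.0637 179.0852] [199.933 179.   ] [-0.0263 -0.5033]
```

View pics/c2.png

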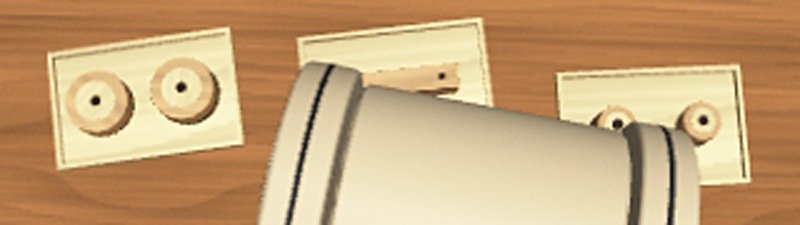

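View pics/scene1.png

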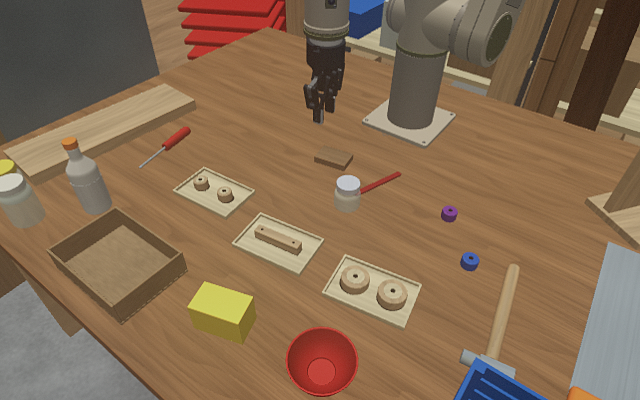

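The pictures show all five parts flat in their own trays. The large wheels are at (355,279) and (392,294), the bar at (278,239), and the small wheels at (201,182) and (225,194). The measured wheel centres are within 4 mm of their shapes, the jar hasn't moved, and the gripper is clear.

```bash
python3 -c "
from plant import *
print(sign_off())"
```

```text
the job is handed in; nothing more can be done
None
```

I placed all five parts flat in their matching trays and handed the job in at about 22 s: the wheels measured within 4 mm of their shapes, the bar was checked by eye only, and the jar and coloured look-alikes were left alone; the hand-in gave no verdict.

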